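Line the sockets up by size on the bench rail

TASK

Put the four loose wrench sockets away on the blue rail in order of size: the smallest on the white ring next to the rail's red end, then each bigger one on the next ring, the largest at the plain end. Each must be left standing upright with its open end up, centred on its ring. Leave the orange gas cap and the rusty flywheel nut where they lie.

Things in the scene. Friction and masses are not known exactly. Their poses are not given: they have to be found in the camera images.
- socket_small: The smallest of four round bright steel wrench sockets, a plain upright cylinder 20 mm in diameter and 32 mm tall, with a 14 mm deep hexagonal opening in its top and a thin dark band near its foot. All four start upright, open end up, on a black rubber mat 200 mm square and 3 mm thick, their axes at least 70 mm apart. Origin: centre of its underside; z up its axis.
- socket_medium: The second smallest of four round bright steel wrench sockets, a plain upright cylinder 27 mm in diameter and 38 mm tall, with a 14 mm deep hexagonal opening in its top and a thin dark band near its foot. All four start upright, open end up, on a black rubber mat 200 mm square and 3 mm thick, their axes at least 70 mm apart. Origin: centre of its underside; z up its axis.
- socket_large: The second largest of four round bright steel wrench sockets, a plain upright cylinder 34 mm in diameter and 45 mm tall, with a 14 mm deep hexagonal opening in its top and a thin dark band near its foot. All four start upright, open end up, on a black rubber mat 200 mm square and 3 mm thick, their axes at least 70 mm apart. Origin: centre of its underside; z up its axis.
- socket_largest: The largest of four round bright steel wrench sockets, a plain upright cylinder 41 mm in diameter and 52 mm tall, with a 14 mm deep hexagonal opening in its top and a thin dark band near its foot. All four start upright, open end up, on a black rubber mat 200 mm square and 3 mm thick, their axes at least 70 mm apart. Origin: centre of its underside; z up its axis.
- mark1: The mark next to the red end of the rail: a white ring, 56 mm outside, one of four alike in a straight row 70 mm apart on a fixed flat blue rail 270 x 64 x 6 mm. A red block (20 mm long, 12 mm tall) crosses the rail's red end, its middle 40 mm from mark1's centre. Origin: ring centre on the rail's top, 6 mm above the bench; x along the row away from the red end; z up.
- mark2: The second mark from the red end: a white ring, 56 mm outside, one of four alike in a straight row 70 mm apart on a fixed flat blue rail 270 x 64 x 6 mm. A red block (20 mm long, 12 mm tall) crosses the rail's red end, its middle 40 mm from mark1's centre. Origin: ring centre on the rail's top, 6 mm above the bench; x along the row away from the red end; z up.
- mark3: The third mark from the red end: a white ring, 56 mm outside, one of four alike in a straight row 70 mm apart on a fixed flat blue rail 270 x 64 x 6 mm. A red block (20 mm long, 12 mm tall) crosses the rail's red end, its middle 40 mm from mark1's centre. Origin: ring centre on the rail's top, 6 mm above the bench; x along the row away from the red end; z up.
- mark4: The fourth mark from the red end, at the plain end: a white ring, 56 mm outside, one of four alike in a straight row 70 mm apart on a fixed flat blue rail 270 x 64 x 6 mm. A red block (20 mm long, 12 mm tall) crosses the rail's red end, its middle 40 mm from mark1's centre. Origin: ring centre on the rail's top, 6 mm above the bench; x along the row away from the red end; z up.
- gas_cap: Bystander: an orange plastic gas cap, 60 mm in diameter, 30 mm tall with its grip bar, lying on the bench on the far side, between mat and rail. Origin: centre of its underside.
- flywheel_nut: Bystander: a rusty hexagonal flywheel nut, 32 mm across flats, 16 mm tall, lying on the bench on the robot's side, between mat and rail. Origin: centre of its underside.
There are look-alikes about, which are no part of the job. What is shaped like the socket_largest but yellow is not meant.

How it is judged (in metres and radians):
At the end, for the whole second after the job is handed in: Sockets upright (0.1 rad), open end up, at rest and released, each within 12 mm of its ring's centre, foot within 4 mm of the rail top: smallest on mark1 (red end), then mark2, mark3, largest on mark4; gas cap and flywheel nut within 20 mm of their starts (horizontal distance between socket_small and mark1 below 0.012 m and z of socket_small in the frame of mark1 between -0.004 and 0.004 m and angle between each of socket_small, socket_medium, socket_large, socket_largest's own z axis and vertical below 0.1 rad and linear speed of each of socket_small, socket_medium, socket_large, socket_largest below 0.02 m/s and angular speed of each of socket_small, socket_medium, socket_large, socket_largest below 0.2 rad/s and horizontal distance between socket_medium and mark2 below 0.012 m and z of socket_medium in the frame of mark2 between -0.004 and 0.004 m and horizontal distance between socket_large and mark3 below 0.012 m and z of socket_large in the frame of mark3 between -0.004 and 0.004 m and horizontal distance between socket_largest and mark4 below 0.012 m and z of socket_largest in the frame of mark4 between -0.004 and 0.004 m and distance of each of gas_cap, flywheel_nut from where it was at the start of the episode below 0.02 m); the robot touches nothing.
It fails at once if the gas cap is moved by more than 20 mm (distance of gas_cap from where it was at the start of the episode above 0.02 m).
It fails at once if the flywheel nut is moved by more than 20 mm (distance of flywheel_nut from where it was at the start of the episode above 0.02 m).
It also fails if it takes over 104 s, if anything falls off the work surface, if the arm or the gripper's body presses on something with over 40 N, if the wrist force passes 120 N, or if a joint passes its speed limit or range.

ROBOT

A 6-joint arm with a two-finger parallel gripper is mounted at the origin on the work surface. World frame = base frame: x ahead of the robot, y to its left, z up, the work surface at z = 0. Lengths are in m, angles in degrees, forces in N, time in s.
With the tool pointing down it reaches from about 0.3 to 0.75 m from the base axis. Payload 8.5 kg.
Tool frame: the origin (TCP) lies at the very end of the fingers, on their centre line; the grasp point (between the pads) lies 19 mm behind it; z points along the fingers, y is the line along which they close (so a half turn about z gives the same grasp; the last joint's range is limited). The gripper opens to 85 mm and grips with 20 to 120 N. Pads are 22 mm wide; open, the fingers measure 114 mm over their backs; the gripper's body (76 mm by 85 mm) begins 54 mm behind the grasp point. The pads swing forward as they close: fully open they stand 13 mm farther back than shut.
Start: joints at [61.862, 21.807, 74.336, -0, 83.858, -12.336], TCP at [0.15, 0.529, 0.231] pointing down, gripper open.
Joint ranges: [-178.18, 178.18], [-50.72, 133.34], [12.68, 142.11], [-81.47, 261.47], [9.98, 163.14], [-165.26, 165.26]. Speed limits (degrees/s): [136.94, 136.94, 180, 180, 180, 180].

INTERFACE

Orientations are given as a 3x3 rotation matrix whose columns are the frame's x, y, z axes.
In Python, from rig import * gives the robot as it stands. The module is installed in compiled form; this text tells all that it offers.
- The arm moves only by the shell command python3 -m pendant 'ROWS' [OPENING] [FORCE]. ROWS is JSON, a list of rows, each a list of 2 entries, a list of its own where there are three numbers: the shift along the tool's x, y, z as a fraction of full scale, then the turn, a rotation vector about the tool's x, y, z as a fraction of full scale. A call has 1 to 8 rows; each row shifts and turns the commanded pose from where the row before left it, along the tool's axes as they then stand; what a row does not reach is not made up. Full scale, the value 1, is 40 mm for a shift and 5 degrees for a turn. A row lasts 1/8 s, in which the tool goes at most 62.5 mm and 10.7 degrees, less where a joint would pass 70% of its speed; a pose out of reach is approached as far as the arm can. A call with a number of a shift or a turn outside -1 to 1 is refused whole. A call with a gripper value outside its range is refused whole. OPENING is the opening, from 0 (shut) to 1 (fully open), set as the call begins (- or left out, the last holds). The fingers move at their own pace and stop on an object; FORCE is the grip in N (left out, the last holds). Time passes only in rows, so rows that do not move let the fingers close. It gives the time, the measured TCP pose, the force, the opening and the grip force at its end, in the units of the state.
- observe(): the state, without advancing time (a new reading comes with each control period).
- get_image(name): name is "scene" or "top" or "wrist"; returns a dict with "img" (420x560x3 uint8, blue, green, red), "range_z" (420x560 float32, m along the optical axis (not along the pixel's ray), 0 where there is no reading), "camera_matrix" (3x3 intrinsics, pixels), "dist_coeffs" ([k1, k2, p1, p2, k3] as OpenCV has them; the pictures are not rectified), "eye" and "rotation" of the camera in the world. Camera axes: x right, y down, z forward; pixel columns grow to the right and rows downward; lengths in m; the calibration is good to about 2 mm. A picture is of the moment at which its call begins.
- close_job(): hands the job in; it is judged then, once.
Trained networks look in the newest picture that a camera, given by its name, has taken for a name from the list of things; names that differ only in an ending like _2 or _b are one class to them, and where a whole thing is asked for, a point or a joint stands for the part that bears it (a point fixed in the world has none). Each returns a list of dicts, best first, with "conf" (0 to 1); they miss things now and then, are a little off and sometimes report something else, mostly with a low value. They report only what shows in the picture. A call takes as long as a camera call. They do not tell look-alikes from the thing itself.
- regions_of(camera, query): "mask" (420x560 bool, what is visible of it).
- landmark_of(camera, query): "point" ([x, y, z] in m, in world coordinates, good to about 4 mm: a listed point, or the origin of a listed thing).
The state is a dict: "time_s": time; "q": joint angles; "qvel": joint speeds; "joint_efforts": joint torques, N m; "position": TCP position; "tool_rot": TCP orientation; "ft_force": force on the tool from outside, world axes, zero at the start; "wrist_torque": the same for the moment, N m; "grip_width": finger opening in m; "gripper_force": force on a finger pad.
Only numpy, scipy, OpenCV 4.12 (cv2) and the standard library are available. Lean on these libraries where they do the work, as an engineer would, in place of code of your own. Each camera call takes 0.05 s, during which the arm holds its last target. There are 200 camera calls.

## Working session

There is one attempt and no reset: what is moved stays moved. The work goes in short steps, Python scripts to look and compute and a shell command to move; the robot and the scene stay as the last step left them, time stands still between calls to the robot, and variables do not carry over. Pictures are saved under pics/ and viewed, at most 14 in all, crops included, and the job is handed in when it is done.

```bash
mkdir -p pics; cat > h.py <<'E'
from rig import *
import numpy as np, cv2
def px2w(c,u,v,z=None):
    K=np.array(c["camera_matrix"]);d=np.array(c["dist_coeffs"])
    p=cv2.undistortPoints(np.array([[[u,v]]],float),K,d)[0,0]
    r=np.array(c["rotation"])@np.array([p[0],p[1],1]);e=np.array(c["eye"])
    s=(z-e[2])/r[2] if z is not None else c["range_z"][int(round(v)),int(round(u))]
    return e+r*s
E
python3 - <<'E'
from h import *
a=get_image("top");b=get_image("scene")
cv2.imwrite("pics/top.png",a["img"]);cv2.imwrite("pics/scene.png",b["img"])
for n in ["socket_small","socket_medium","socket_large","socket_largest","mark1","mark2","mark3","mark4","gas_cap","flywheel_nut"]:
    print(n,[(np.round(r["point"],3).tolist(),round(r["conf"],2)) for r in landmark_of("top",n)][:4])
s=observe();print(np.round(s["tool_rot"],3).tolist(),s["time_s"],a["eye"])
E
```

```text
socket_small [([0.592, -0.176, 0.003], 0.41)]
socket_medium []
socket_large [([0.485, -0.244, 0.002], 0.58)]
socket_largest [([0.496, -0.022, 0.0], 0.94), ([0.494, -0.153, -0.0], 0.84)]
mark1 [([0.507, 0.218, 0.006], 0.91), ([0.455, 0.27, 0.005], 0.81), ([0.619, 0.138, 0.009], 0.71)]
mark2 [([0.507, 0.218, 0.006], 0.91), ([0.455, 0.27, 0.005], 0.81), ([0.619, 0.138, 0.009], 0.71)]
mark3 [([0.507, 0.218, 0.006], 0.91), ([0.455, 0.27, 0.005], 0.81), ([0.619, 0.138, 0.009], 0.71)]
mark4 [([0.507, 0.218, 0.006], 0.91), ([0.455, 0.27, 0.005], 0.81), ([0.619, 0.138, 0.009], 0.71)]
gas_cap [([0.756, -0.005, -0.002], 0.8)]
flywheel_nut [([0.418, -0.004, 0.0], 0.5)]
[[-0.962, 0.272, -0.0], [0.272, 0.962, -0.0], [0.0, -0.0, -1.0]] 0.6 [0.42759804 0.00269849 0.84883239]
```

View pics/top.png

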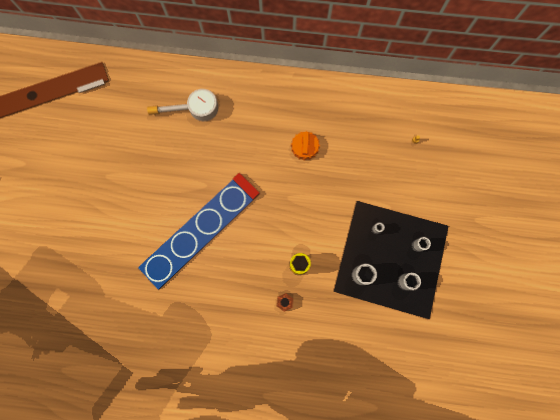

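View pics/scene.png

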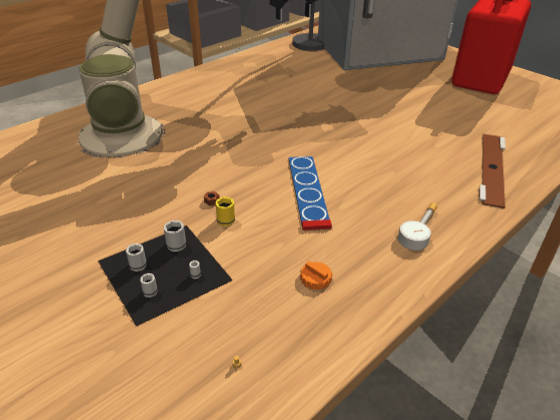

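The top picture shows rings at (232,198) for mark1 beside the red block, then (208,222), (183,245) and (158,268). The sockets are small (379,228), medium (423,244), large (411,282) and largest (365,274). The things that could be mistaken for a socket are the yellow look-alike (300,263) and, between sizes, the sockets themselves. The nut is at (285,302), the cap at (305,146).

```bash
cat > meas.py <<'E'
from h import *
a=get_image("top");K,d=a["camera_matrix"],a["dist_coeffs"]
vv,uu=np.mgrid[0:420,0:560]
p=cv2.undistortPoints(np.stack([uu,vv],-1).reshape(-1,1,2).astype(float),np.array(K),np.array(d)).reshape(420,560,2)
W=np.concatenate([p,np.ones((420,560,1))],-1)*a["range_z"][...,None]@np.array(a["rotation"]).T+np.array(a["eye"])
W0=W
for n,u,v,h,D in [("small",379,228,.035,.02),("medium",423,244,.041,.027),("large",411,282,.048,.034),("largest",365,274,.055,.041),("yellow",300,263,.052,.041)]:
    m=(np.hypot(uu-u,vv-v)<24)&(abs(W[...,2]-h)<.006)
    P=W[m]; c,r=cv2.minEnclosingCircle(P[:,:2].astype(np.float32))
    # second estimate: bright pixels projected to the top plane
    print(n,m.sum(),np.round(c,4),"D",round(2*r,4),"z",np.round(np.median(P[:,2]),4),"bbox mid",np.round((P[:,:2].min(0)+P[:,:2].max(0))/2,4))
hsv=cv2.cvtColor(a["img"],cv2.COLOR_BGR2HSV)
for i,(u,v) in enumerate([(232,198),(208,222),(183,245),(158,268)]):
    m=(np.hypot(uu-u,vv-v)<17)&(hsv[...,1]<110)&(hsv[...,2]>110)
    cs=np.argwhere(m)[:,::-1].astype(np.float32)
    (cx,cy),_,_=cv2.fitEllipse(cs)
    print("mark",i+1,np.round([cx,cy],1),np.round(px2w(a,cx,cy,.006),4))
for n,u,v,h in [("cap",305,146,.03),("nut",285,302,.016)]: print(n,np.round(px2w(a,u,v,h),3))
cv2.imwrite("pics/crop.png",cv2.resize(a["img"][180:330,270:470],None,fx=4,fy=4))
E
python3 meas.py
```

```text
small 51 [ 0.5893 -0.1788] D 0.0204 z 0.0338 bbox mid [ 0.5888 -0.1781]
medium 84 [ 0.5662 -0.2659] D 0.0265 z 0.0393 bbox mid [ 0.5661 -0.2661]
large 118 [ 0.4884 -0.2453] D 0.0346 z 0.0469 bbox mid [ 0.4881 -0.2445]
largest 159 [ 0.49   -0.1537] D 0.0431 z 0.0536 bbox mid [ 0.4896 -0.1533]
yellow 136 [ 0.4952 -0.0238] D 0.0406 z 0.0506 bbox mid [ 0.4949 -0.0238]
mark 1 [231.9 198. ] [0.6191 0.1346 0.006 ]
mark 2 [208.1 220.7] [0.564  0.1776 0.006 ]
mark 3 [183.4 243.8] [0.509 0.221 0.006]
mark 4 [158.  267.8] [0.4536 0.2645 0.006 ]
cap [ 0.746 -0.008  0.03 ]
nut [ 0.417 -0.005  0.016]
```

View pics/crop.png

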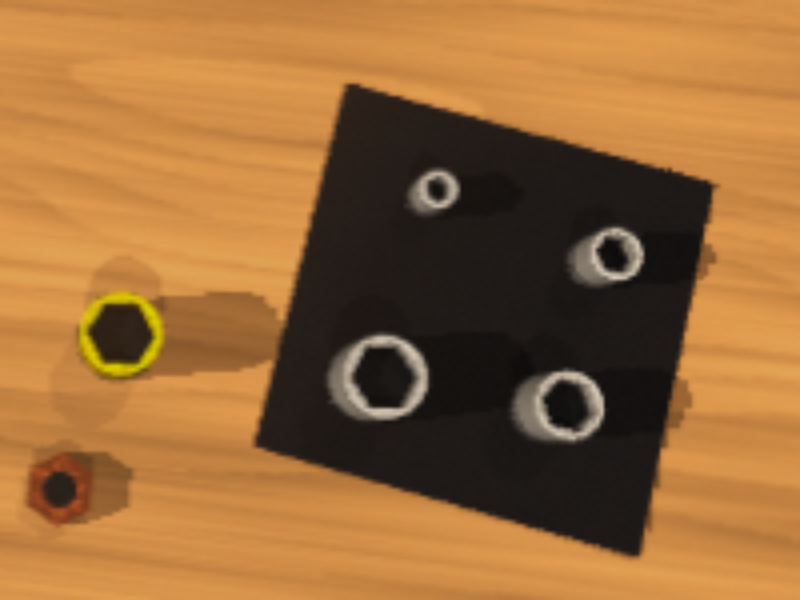

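The close crop agrees with the description. The four steel sockets have measured diameters of 20, 27, 35 and 43 mm, and the yellow one is excluded. I'll first turn the tool so that its x axis lies along the rail and keep that orientation for the whole job.

```bash
cat > go.py <<'E'
import sys
from h import *
T={"s1":(.5893,-.1785),"s2":(.5662,-.266),"s3":(.4883,-.245),"s4":(.4898,-.1535),"m1":(.6191,.1346),"m2":(.564,.1776),"m3":(.509,.221),"m4":(.4536,.2645)}
s=observe();R=np.array(s["tool_rot"]);p=np.array(s["position"])
for n,z in [a.split(":") for a in sys.argv[1:]]:
    t=np.array([*T[n],float(z)]); print(n,"units",np.round(R.T@(t-p)/.04,2)); p=t
print("yaw y",round(np.degrees(np.arctan2(R[1,1],R[0,1])),2),"t",s["time_s"])
E
python3 -m pendant '[[[0,0,0],[0,0,0.89]],[[0,0,0],[0,0,0.89]],[[0,0,0],[0,0,0.89]],[[0,0,0],[0,0,0.89]],[[0,0,0],[0,0,0.89]],[[0,0,0],[0,0,0]]]' 0.55 60
python3 go.py s1:0.12 m1:0.12 s2:0.12 m2:0.12 s3:0.12 m3:0.12 s4:0.12 m4:0.12
```

```text
time_s: 1.4
position: [0.1498, 0.5292, 0.2313]
tool_rot: [[-0.788, 0.616, -0.0], [0.616, 0.788, -0.0], [-0.0, -0.0, -1.0]]
ft_force: [-0.5, -0.6, 0.2]
grip_width: 0.0472
gripper_force: 0.0
s1 units [-19.55  -7.17   2.78]
m1 units [ 4.23  6.63 -0.  ]
s2 units [-5.13 -8.71  0.  ]
m2 units [ 6.87  8.7  -0.  ]
s3 units [-5.01 -9.49  0.  ]
m3 units [ 6.77  9.5  -0.  ]
s4 units [-5.39 -7.67  0.  ]
m4 units [ 7.15  7.68 -0.  ]
yaw y 51.99 t 1.4
```

```bash
python3 -m pendant '[[[-0.97,-0.36,0],[0,0,0]],[[-0.97,-0.36,0],[0,0,0]],[[-0.97,-0.36,0],[0,0,0]],[[-0.97,-0.36,0],[0,0,0]],[[-0.97,-0.36,0],[0,0,0]],[[-0.97,-0.36,0],[0,0,0]],[[-0.97,-0.36,0],[0,0,0]],[[-0.97,-0.36,0],[0,0,0]]]'
python3 -m pendant '[[[-0.97,-0.36,0],[0,0,0]],[[-0.97,-0.36,0],[0,0,0]],[[-0.97,-0.36,0],[0,0,0]],[[-0.97,-0.36,0],[0,0,0]],[[-0.97,-0.36,0],[0,0,0]],[[-0.97,-0.36,0],[0,0,0]],[[-0.97,-0.36,0],[0,0,0]],[[-0.97,-0.36,0],[0,0,0]]]'
python3 -m pendant '[[[-0.97,-0.36,0.7],[0,0,0]],[[-0.97,-0.36,0.7],[0,0,0]],[[-0.97,-0.36,0.7],[0,0,0]],[[-0.97,-0.36,0.7],[0,0,0]],[[0,0,0],[0,0,0]],[[0,0,0],[0,0,0]]]'
python3 go.py s1:0.12
python3 - <<'E'
from h import *
a=get_image("wrist");cv2.imwrite("pics/w1.png",a["img"])
# rim check of the small socket in the wrist view
m=a["range_z"];vv,uu=np.mgrid[0:420,0:560]
p=cv2.undistortPoints(np.stack([uu,vv],-1).reshape(-1,1,2).astype(float),np.array(a["camera_matrix"]),np.array(a["dist_coeffs"])).reshape(420,560,2)
W=np.concatenate([p,np.ones((420,560,1))],-1)*m[...,None]@np.array(a["rotation"]).T+np.array(a["eye"])
k=(abs(W[...,2]-.0345)<.006)&(np.hypot(W[...,0]-.589,W[...,1]+.178)<.03)&(m>0)
print(k.sum(),cv2.minEnclosingCircle(W[k][:,:2].astype(np.float32)))
E
```

```text
time_s: 2.4
position: [0.3238, 0.246, 0.2315]
tool_rot: [[-0.789, 0.615, 0.001], [0.615, 0.789, 0.0], [-0.0, 0.001, -1.0]]
ft_force: [-0.5, 0.6, 0.5]
grip_width: 0.0472
gripper_force: 0.0
time_s: 3.4
position: [0.4972, -0.0362, 0.2314]
tool_rot: [[-0.789, 0.615, 0.0], [0.615, 0.789, 0.0], [-0.0, 0.0, -1.0]]
ft_force: [0.4, 0.8, -0.3]
grip_width: 0.0469
gripper_force: 0.0
time_s: 4.15
position: [0.5832, -0.1756, 0.1196]
tool_rot: [[-0.788, 0.616, 0.0], [0.616, 0.788, 0.0], [-0.0, 0.0, -1.0]]
ft_force: [0.0, -0.5, 0.6]
grip_width: 0.0471
gripper_force: 0.0
s1 units [-0.16  0.04 -0.01]
yaw y 52.01 t 4.15
488 ((0.5888839364051819, -0.17547385394573212), 0.010016542859375477)
```

View pics/w1.png

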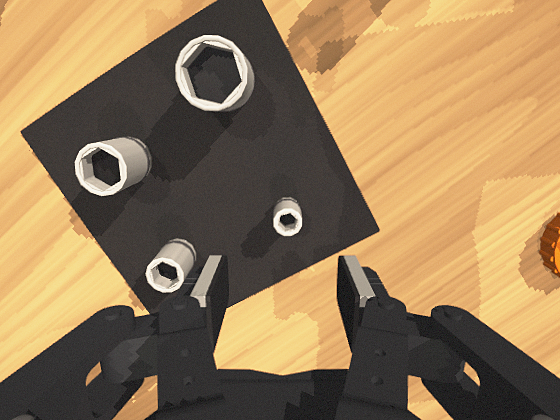

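The wrist picture shows the small socket at (288,217), laterally between the open fingers. The medium one, at (166,272), is clear of the left finger. The wrist and top measurements agree to 3 mm, so I descend and grip.

```bash
python3 -m pendant '[[[-0.14,0.06,0.5],[0,0,0]],[[0,0,0.8],[0,0,0]],[[0,0,0.8],[0,0,0]],[[0,0,0.45],[0,0,0]],[[0,0,0.21],[0,0,0]],[[0,0,0],[0,0,0]]]'
python3 -m pendant '[[[0,0,0],[0,0,0]],[[0,0,0],[0,0,0]],[[0,0,0],[0,0,0]],[[0,0,0],[0,0,0]],[[0,0,0],[0,0,0]],[[0,0,0],[0,0,0]]]' 0 50
```

```text
time_s: 4.95
position: [0.5892, -0.1771, 0.0086]
tool_rot: [[-0.788, 0.616, -0.0], [0.616, 0.788, 0.0], [0.0, -0.0, -1.0]]
ft_force: [-1.2, 0.1, 0.4]
grip_width: 0.0471
gripper_force: 0.0
time_s: 5.7
position: [0.5897, -0.1777, 0.0099]
tool_rot: [[-0.787, 0.616, 0.002], [0.616, 0.787, -0.001], [-0.002, 0.0, -1.0]]
ft_force: [-0.2, -0.3, 6.8]
grip_width: 0.0181
gripper_force: 49.2
```

```bash
python3 -m pendant '[[[0,0,-0.4],[0,0,0]],[[0,0,-0.8],[0,0,0]],[[0,0,-0.8],[0,0,0]],[[0,0,-0.75],[0,0,0]],[[0,0,0],[0,0,0]]]'
python3 -m pendant '[[[0.53,0.83,0],[0,0,0]],[[0.53,0.83,0],[0,0,0]],[[0.53,0.83,0],[0,0,0]],[[0.53,0.83,0],[0,0,0]],[[0.53,0.83,0],[0,0,0]],[[0.53,0.83,0],[0,0,0]],[[0.53,0.83,0],[0,0,0]],[[0.53,0.83,0],[0,0,0]]]'
python3 -m pendant '[[[0,0,0],[0,0,0]],[[0,0,0],[0,0,0]]]'
python3 go.py m1:0.0125
```

```text
time_s: 6.32
position: [0.5901, -0.1779, 0.1219]
tool_rot: [[-0.787, 0.616, 0.005], [0.616, 0.788, -0.003], [-0.005, 0.001, -1.0]]
ft_force: [0.2, 0.6, -1.1]
grip_width: 0.0181
gripper_force: 48.8
time_s: 7.32
position: [0.6188, 0.1375, 0.1179]
tool_rot: [[-0.787, 0.616, -0.002], [0.616, 0.787, -0.0], [0.001, -0.001, -1.0]]
ft_force: [0.1, 0.3, 0.4]
grip_width: 0.0183
gripper_force: 48.9
time_s: 7.58
position: [0.619, 0.1358, 0.1182]
tool_rot: [[-0.787, 0.616, -0.001], [0.616, 0.787, -0.0], [0.001, -0.001, -1.0]]
ft_force: [0.4, 0.0, -0.0]
grip_width: 0.0181
gripper_force: 48.9
m1 units [-0.02 -0.02  2.64]
yaw y 51.95 t 7.575
```

```bash
python3 -m pendant '[[[-0.02,-0.02,0.8],[0,0,0]],[[0,0,0.8],[0,0,0]],[[0,0,0.6],[0,0,0]],[[0,0,0.3],[0,0,0]],[[0,0,0.12],[0,0,0]],[[0,0,0],[0,0,0]],[[0,0,0],[0,0,0]]]'
python3 go.py m1:0.0125
```

```text
time_s: 8.45
position: [0.6199, 0.1351, 0.015]
tool_rot: [[-0.787, 0.616, 0.001], [0.616, 0.787, 0.0], [-0.001, 0.001, -1.0]]
ft_force: [0.3, -0.1, 0.1]
grip_width: 0.0182
gripper_force: 48.9
m1 units [ 0.01 -0.02  0.06]
yaw y 51.95 t 8.45
```

```bash
python3 - <<'E'
from h import *
a=get_image("wrist");cv2.imwrite("pics/w2.png",a["img"])
E
```

```text
(no output)
```

View pics/w2.png

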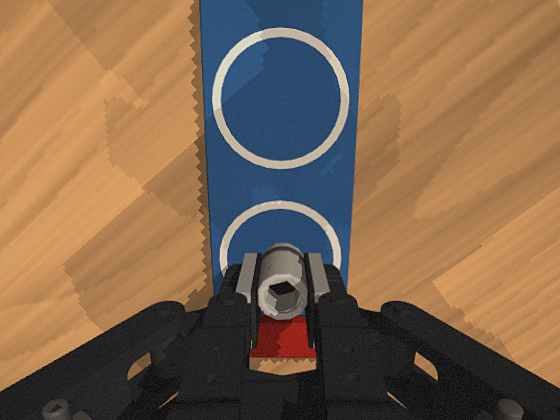

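The small socket is gripped at (283,290), standing inside mark1's ring with its open end up. I lower the last 1.5 mm and release.

```bash
python3 -m pendant '[[[0.01,-0.02,0.045],[0,0,0]],[[0,0,0],[0,0,0]]]'
python3 -m pendant '[[[0,0,0],[0,0,0]],[[0,0,0],[0,0,0]],[[0,0,0],[0,0,0]],[[0,0,0],[0,0,0]]]' 0.5
python3 -m pendant '[[[0,0,-0.4],[0,0,0]],[[0,0,-0.8],[0,0,0]],[[0,0,-0.8],[0,0,0]],[[0,0,-0.7],[0,0,0]],[[0,0,0],[0,0,0]]]' 0.62
python3 go.py s2:0.12
python3 - <<'E'
from h import *
a=get_image("wrist");cv2.imwrite("pics/w3.png",a["img"])
E
```

```text
time_s: 8.75
position: [0.619, 0.1348, 0.0129]
tool_rot: [[-0.787, 0.616, 0.001], [0.616, 0.787, 0.0], [-0.001, 0.001, -1.0]]
ft_force: [0.3, -0.2, 3.0]
grip_width: 0.0181
gripper_force: 49.3
time_s: 9.25
position: [0.6187, 0.1347, 0.0123]
tool_rot: [[-0.787, 0.616, -0.0], [0.616, 0.787, 0.0], [0.0, -0.0, -1.0]]
ft_force: [0.7, 0.2, 0.0]
grip_width: 0.0427
gripper_force: 0.0
time_s: 9.88
position: [0.6197, 0.1348, 0.1235]
tool_rot: [[-0.788, 0.616, 0.006], [0.616, 0.788, 0.0], [-0.004, 0.004, -1.0]]
ft_force: [-0.9, 0.2, 0.0]
grip_width: 0.0529
gripper_force: 0.0
s2 units [-5.12 -8.72  0.08]
yaw y 51.96 t 9.875
```

View pics/w3.png

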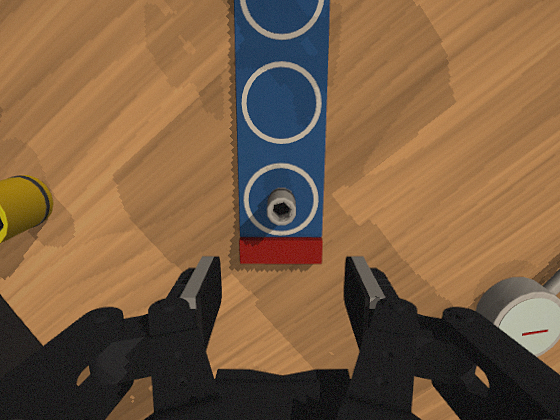

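The small socket stands upright in mark1's ring, at (282,205) in the ring centred at (282,200). Next is the medium one.

```bash
python3 -m pendant '[[[-0.51,-0.87,0],[0,0,0]],[[-0.51,-0.87,0],[0,0,0]],[[-0.51,-0.87,0],[0,0,0]],[[-0.51,-0.87,0],[0,0,0]],[[-0.51,-0.87,0],[0,0,0]],[[-0.51,-0.87,0],[0,0,0]],[[-0.51,-0.87,0],[0,0,0]],[[-0.51,-0.87,0],[0,0,0]]]'
python3 -m pendant '[[[-0.51,-0.87,0],[0,0,0]],[[-0.51,-0.87,0],[0,0,0]],[[0,0,0],[0,0,0]],[[0,0,0],[0,0,0]]]'
python3 go.py s2:0.0095
cat > chk.py <<'E'
import sys
from h import *
from go import T
n,h=sys.argv[1].split(":")[0],float(sys.argv[2]);t=T[n]
a=get_image("wrist");m=a["range_z"];vv,uu=np.mgrid[0:420,0:560]
p=cv2.undistortPoints(np.stack([uu,vv],-1).reshape(-1,1,2).astype(float),np.array(a["camera_matrix"]),np.array(a["dist_coeffs"])).reshape(420,560,2)
W=np.concatenate([p,np.ones((420,560,1))],-1)*m[...,None]@np.array(a["rotation"]).T+np.array(a["eye"])
k=(abs(W[...,2]-h)<.006)&(np.hypot(W[...,0]-t[0],W[...,1]-t[1])<.035)&(m>0)
print(k.sum(),cv2.minEnclosingCircle(W[k][:,:2].astype(np.float32)))
E
sed -i 's/sys.argv\[1:\]\]/sys.argv[1:] if ":" in a]/' go.py; python3 chk.py s2:0.0095 .0405
```

```text
time_s: 10.92
position: [0.5748, -0.1862, 0.1192]
tool_rot: [[-0.787, 0.616, -0.002], [0.616, 0.787, 0.001], [0.002, -0.0, -1.0]]
ft_force: [0.4, 0.5, -0.3]
grip_width: 0.0529
gripper_force: 0.0
time_s: 11.42
position: [0.5645, -0.2643, 0.1194]
tool_rot: [[-0.787, 0.616, -0.001], [0.616, 0.787, 0.001], [0.002, 0.0, -1.0]]
ft_force: [1.1, 0.6, -0.2]
grip_width: 0.0532
gripper_force: 0.0
s2 units [-0.06 -0.01  2.75]
yaw y 51.95 t 11.425
s2 units [-0.06 -0.01  2.75]
yaw y 51.95 t 11.425
773 ((0.5653521418571472, -0.2645249366760254), 0.013569164089858532)
```

```bash
python3 -m pendant '[[[-0.04,0,0.6],[0,0,0]],[[0,0,0.8],[0,0,0]],[[0,0,0.8],[0,0,0]],[[0,0,0.4],[0,0,0]],[[0,0,0.14],[0,0,0]],[[0,0,0],[0,0,0]]]'
python3 -m pendant '[[[0,0,0],[0,0,0]],[[0,0,0],[0,0,0]],[[0,0,0],[0,0,0]],[[0,0,0],[0,0,0]],[[0,0,0],[0,0,0]],[[0,0,0],[0,0,0]]]' 0 50
python3 -m pendant '[[[0,0,-0.4],[0,0,0]],[[0,0,-0.8],[0,0,0]],[[0,0,-0.8],[0,0,0]],[[0,0,-0.75],[0,0,0]],[[0,0,0],[0,0,0]]]'
python3 go.py m2:0.12
```

```text
time_s: 12.22
position: [0.5665, -0.266, 0.0113]
tool_rot: [[-0.788, 0.616, 0.001], [0.616, 0.788, -0.001], [-0.001, 0.0, -1.0]]
ft_force: [0.6, 0.5, 0.7]
grip_width: 0.0528
gripper_force: 0.0
time_s: 12.98
position: [0.5666, -0.2662, 0.0118]
tool_rot: [[-0.787, 0.616, 0.002], [0.616, 0.787, -0.001], [-0.002, 0.0, -1.0]]
ft_force: [0.1, 2.0, 5.8]
grip_width: 0.026
gripper_force: 49.1
time_s: 13.6
position: [0.5669, -0.2667, 0.1237]
tool_rot: [[-0.787, 0.616, 0.004], [0.616, 0.787, -0.003], [-0.005, 0.0, -1.0]]
ft_force: [0.2, -0.5, -1.5]
grip_width: 0.0263
gripper_force: 49.2
m2 units [6.9  8.7  0.06]
yaw y 51.95 t 13.6
```

```bash
python3 -m pendant '[[[0.69,0.87,0],[0,0,0]],[[0.69,0.87,0],[0,0,0]],[[0.69,0.87,0],[0,0,0]],[[0.69,0.87,0],[0,0,0]],[[0.69,0.87,0],[0,0,0]],[[0.69,0.87,0],[0,0,0]],[[0.69,0.87,0],[0,0,0]],[[0.69,0.87,0],[0,0,0]]]'
python3 -m pendant '[[[0.69,0.87,0],[0,0,0]],[[0.69,0.87,0],[0,0,0]],[[0,0,0],[0,0,0]],[[0,0,0],[0,0,0]]]'
python3 go.py m2:0.0155
```

```text
time_s: 14.6
position: [0.5631, 0.0906, 0.1198]
tool_rot: [[-0.787, 0.616, -0.002], [0.616, 0.787, -0.0], [0.001, -0.001, -1.0]]
ft_force: [0.3, 0.3, -0.3]
grip_width: 0.0259
gripper_force: 49.2
time_s: 15.1
position: [0.5629, 0.1776, 0.12]
tool_rot: [[-0.787, 0.616, -0.001], [0.616, 0.787, -0.001], [0.001, -0.001, -1.0]]
ft_force: [0.9, -1.1, -0.6]
grip_width: 0.0256
gripper_force: 49.3
m2 units [-0.02  0.02  2.61]
yaw y 51.95 t 15.1
```

```bash
python3 -m pendant '[[[-0.02,0.01,0.8],[0,0,0]],[[0,0,0.8],[0,0,0]],[[0,0,0.6],[0,0,0]],[[0,0,0.3],[0,0,0]],[[0,0,0.09],[0,0,0]],[[0,0,0],[0,0,0]],[[0,0,0],[0,0,0]]]'
python3 go.py m2:0.0148
```

```text
time_s: 15.98
position: [0.5646, 0.1779, 0.018]
tool_rot: [[-0.787, 0.616, 0.002], [0.616, 0.787, 0.0], [-0.001, 0.001, -1.0]]
ft_force: [0.3, -0.4, -1.0]
grip_width: 0.026
gripper_force: 49.3
m2 units [ 0.01 -0.02  0.08]
yaw y 51.95 t 15.975
```

```bash
python3 -m pendant '[[[0.01,-0.02,0.05],[0,0,0]],[[0,0,0.03],[0,0,0]],[[0,0,0],[0,0,0]]]'
python3 -m pendant '[[[0,0,0],[0,0,0]],[[0,0,0],[0,0,0]],[[0,0,0],[0,0,0]],[[0,0,0],[0,0,0]]]' 0.55
python3 -m pendant '[[[0,0,-0.4],[0,0,0]],[[0,0,-0.8],[0,0,0]],[[0,0,-0.8],[0,0,0]],[[0,0,-0.7],[0,0,0]],[[0,0,0],[0,0,0]]]' 0.7
python3 go.py s3:0.12
```

```text
time_s: 16.35
position: [0.5634, 0.1776, 0.0148]
tool_rot: [[-0.788, 0.616, 0.001], [0.616, 0.788, -0.0], [-0.001, 0.0, -1.0]]
ft_force: [-2.4, 0.1, 6.3]
grip_width: 0.0259
gripper_force: 49.9
time_s: 16.85
position: [0.5633, 0.1776, 0.0139]
tool_rot: [[-0.787, 0.616, -0.0], [0.616, 0.787, -0.0], [0.0, -0.0, -1.0]]
ft_force: [0.5, 0.9, -0.5]
grip_width: 0.0471
gripper_force: 0.0
time_s: 17.48
position: [0.5643, 0.1777, 0.125]
tool_rot: [[-0.788, 0.616, 0.005], [0.616, 0.788, 0.001], [-0.004, 0.004, -1.0]]
ft_force: [-0.6, -0.2, -1.0]
grip_width: 0.0596
gripper_force: 0.0
s3 units [-5.02 -9.49  0.11]
yaw y 51.96 t 17.475
```

```bash
python3 -m pendant '[[[-0.5,-0.95,0],[0,0,0]],[[-0.5,-0.95,0],[0,0,0]],[[-0.5,-0.95,0],[0,0,0]],[[-0.5,-0.95,0],[0,0,0]],[[-0.5,-0.95,0],[0,0,0]],[[-0.5,-0.95,0],[0,0,0]],[[-0.5,-0.95,0],[0,0,0]],[[-0.5,-0.95,0],[0,0,0]]]'
python3 -m pendant '[[[-0.5,-0.95,0],[0,0,0]],[[-0.5,-0.94,0],[0,0,0]],[[0,0,0],[0,0,0]],[[0,0,0],[0,0,0]]]'
python3 chk.py s3:0.0095 .0475
```

```text
time_s: 18.48
position: [0.5012, -0.1616, 0.1215]
tool_rot: [[-0.787, 0.616, -0.001], [0.616, 0.787, 0.001], [0.001, -0.0, -1.0]]
ft_force: [0.6, 0.7, -0.5]
grip_width: 0.06
gripper_force: 0.0
time_s: 18.98
position: [0.4865, -0.2439, 0.1215]
tool_rot: [[-0.787, 0.616, -0.001], [0.616, 0.787, 0.001], [0.001, 0.0, -1.0]]
ft_force: [-1.0, 0.3, -0.4]
grip_width: 0.0597
gripper_force: 0.0
s3 units [-0.05  0.01  2.8 ]
yaw y 51.94 t 18.975
1105 ((0.4871784746646881, -0.24326258897781372), 0.01705281063914299)
```

```bash
python3 -m pendant '[[[-0.03,0,0.6],[0,0,0]],[[0,0,0.8],[0,0,0]],[[0,0,0.8],[0,0,0]],[[0,0,0.4],[0,0,0]],[[0,0,0.18],[0,0,0]],[[0,0,0],[0,0,0]]]'
python3 -m pendant '[[[0,0,0],[0,0,0]],[[0,0,0],[0,0,0]],[[0,0,0],[0,0,0]],[[0,0,0],[0,0,0]],[[0,0,0],[0,0,0]],[[0,0,0],[0,0,0]]]' 0 50
python3 -m pendant '[[[0,0,-0.4],[0,0,0]],[[0,0,-0.8],[0,0,0]],[[0,0,-0.8],[0,0,0]],[[0,0,-0.75],[0,0,0]],[[0,0,0],[0,0,0]]]'
python3 go.py m3:0.12
```

```text
time_s: 19.77
position: [0.4879, -0.2448, 0.0108]
tool_rot: [[-0.788, 0.616, -0.0], [0.616, 0.788, 0.0], [0.0, 0.0, -1.0]]
ft_force: [0.1, -1.0, 0.6]
grip_width: 0.06
gripper_force: 0.0
time_s: 20.52
position: [0.4882, -0.2455, 0.0116]
tool_rot: [[-0.787, 0.616, 0.001], [0.616, 0.787, -0.001], [-0.002, 0.0, -1.0]]
ft_force: [0.7, 2.6, 5.7]
grip_width: 0.0331
gripper_force: 49.5
time_s: 21.15
position: [0.4884, -0.246, 0.1231]
tool_rot: [[-0.787, 0.616, 0.004], [0.616, 0.787, -0.003], [-0.005, -0.0, -1.0]]
ft_force: [-0.0, 0.6, -2.5]
grip_width: 0.033
gripper_force: 50.0
m3 units [6.79 9.51 0.04]
yaw y 51.95 t 21.15
```

```bash
python3 -m pendant '[[[0.68,0.95,0],[0,0,0]],[[0.68,0.95,0],[0,0,0]],[[0.68,0.95,0],[0,0,0]],[[0.68,0.95,0],[0,0,0]],[[0.68,0.95,0],[0,0,0]],[[0.68,0.95,0],[0,0,0]],[[0.68,0.95,0],[0,0,0]],[[0.68,0.95,0],[0,0,0]]]'
python3 -m pendant '[[[0.68,0.95,0],[0,0,0]],[[0.67,0.95,0],[0,0,0]],[[0,0,0],[0,0,0]],[[0,0,0],[0,0,0]]]'
python3 go.py m3:0.0146
```

```text
time_s: 22.15
position: [0.5031, 0.1296, 0.1196]
tool_rot: [[-0.787, 0.616, -0.002], [0.616, 0.787, -0.0], [0.001, -0.001, -1.0]]
ft_force: [0.5, 0.3, -2.1]
grip_width: 0.0328
gripper_force: 50.1
time_s: 22.65
position: [0.5076, 0.2209, 0.1198]
tool_rot: [[-0.788, 0.616, -0.002], [0.616, 0.788, -0.001], [0.001, -0.002, -1.0]]
ft_force: [-0.6, -1.0, -2.6]
grip_width: 0.0329
gripper_force: 50.3
m3 units [-0.03  0.03  2.63]
yaw y 51.96 t 22.65
```

```bash
python3 -m pendant '[[[-0.02,0.01,0.8],[0,0,0]],[[0,0,0.8],[0,0,0]],[[0,0,0.6],[0,0,0]],[[0,0,0.3],[0,0,0]],[[0,0,0.09],[0,0,0]],[[0,0,0],[0,0,0]],[[0,0,0],[0,0,0]]]'
python3 go.py m3:0.0146
```

```text
time_s: 23.52
position: [0.5094, 0.2211, 0.0179]
tool_rot: [[-0.787, 0.616, 0.001], [0.616, 0.787, 0.0], [-0.001, 0.001, -1.0]]
ft_force: [0.4, 0.4, -0.8]
grip_width: 0.0333
gripper_force: 50.3
m3 units [ 0.01 -0.01  0.08]
yaw y 51.95 t 23.525
```

```bash
python3 -m pendant '[[[0.01,0,0.05],[0,0,0]],[[0,0,0.03],[0,0,0]],[[0,0,0],[0,0,0]]]'
python3 -m pendant '[[[0,0,0],[0,0,0]],[[0,0,0],[0,0,0]],[[0,0,0],[0,0,0]],[[0,0,0],[0,0,0]]]' 0.62
python3 -m pendant '[[[0,0,-0.4],[0,0,0]],[[0,0,-0.8],[0,0,0]],[[0,0,-0.8],[0,0,0]],[[0,0,-0.7],[0,0,0]],[[0,0,0],[0,0,0]]]' 0.78
python3 go.py s4:0.12
```

```text
time_s: 23.9
position: [0.5088, 0.2214, 0.0146]
tool_rot: [[-0.788, 0.616, 0.001], [0.616, 0.788, 0.0], [-0.0, 0.0, -1.0]]
ft_force: [-1.8, -0.2, 4.8]
grip_width: 0.033
gripper_force: 50.8
time_s: 24.4
position: [0.5087, 0.2213, 0.0139]
tool_rot: [[-0.787, 0.616, 0.0], [0.616, 0.787, 0.0], [-0.0, 0.0, -1.0]]
ft_force: [0.0, 0.7, -0.1]
grip_width: 0.0532
gripper_force: 0.0
time_s: 25.02
position: [0.5097, 0.2216, 0.1248]
tool_rot: [[-0.788, 0.616, 0.005], [0.616, 0.788, 0.001], [-0.003, 0.004, -1.0]]
ft_force: [0.4, 0.5, -0.6]
grip_width: 0.0668
gripper_force: 0.0
s4 units [-5.39 -7.69  0.11]
yaw y 51.95 t 25.025
```

```bash
python3 -m pendant '[[[-0.6,-0.85,0],[0,0,0]],[[-0.6,-0.85,0],[0,0,0]],[[-0.6,-0.85,0],[0,0,0]],[[-0.6,-0.85,0],[0,0,0]],[[-0.6,-0.85,0],[0,0,0]],[[-0.6,-0.85,0],[0,0,0]],[[-0.6,-0.85,0],[0,0,0]],[[-0.6,-0.85,0],[0,0,0]]]'
python3 -m pendant '[[[-0.59,-0.88,0],[0,0,0]],[[0,0,0],[0,0,0]],[[0,0,0],[0,0,0]]]'
python3 chk.py s4:0.0095 .0545
```

```text
time_s: 26.02
position: [0.4916, -0.1124, 0.1215]
tool_rot: [[-0.787, 0.616, -0.001], [0.616, 0.787, 0.001], [0.001, -0.0, -1.0]]
ft_force: [1.4, 0.8, 0.0]
grip_width: 0.0667
gripper_force: 0.0
time_s: 26.4
position: [0.4887, -0.1528, 0.1215]
tool_rot: [[-0.787, 0.617, -0.001], [0.617, 0.787, 0.001], [0.001, 0.0, -1.0]]
ft_force: [0.4, 0.1, -0.1]
grip_width: 0.0666
gripper_force: 0.0
s4 units [-0.03  0.    2.8 ]
yaw y 51.94 t 26.4
1536 ((0.48927006125450134, -0.15192681550979614), 0.02062041126191616)
```

```bash
python3 -m pendant '[[[-0.01,0,0.6],[0,0,0]],[[0,0,0.8],[0,0,0]],[[0,0,0.8],[0,0,0]],[[0,0,0.4],[0,0,0]],[[0,0,0.18],[0,0,0]],[[0,0,0],[0,0,0]]]'
python3 -m pendant '[[[0,0,0],[0,0,0]],[[0,0,0],[0,0,0]],[[0,0,0],[0,0,0]],[[0,0,0],[0,0,0]],[[0,0,0],[0,0,0]],[[0,0,0],[0,0,0]]]' 0 60
python3 -m pendant '[[[0,0,-0.4],[0,0,0]],[[0,0,-0.8],[0,0,0]],[[0,0,-0.8],[0,0,0]],[[0,0,-0.75],[0,0,0]],[[0,0,0],[0,0,0]]]'
python3 go.py m4:0.12
```

```text
time_s: 27.2
position: [0.4895, -0.1531, 0.0108]
tool_rot: [[-0.788, 0.616, -0.0], [0.616, 0.788, 0.0], [0.0, -0.0, -1.0]]
ft_force: [-0.0, -1.2, 0.6]
grip_width: 0.0667
gripper_force: 0.0
time_s: 27.95
position: [0.4899, -0.1538, 0.0117]
tool_rot: [[-0.787, 0.616, 0.002], [0.616, 0.787, -0.001], [-0.002, 0.0, -1.0]]
ft_force: [-0.1, 2.4, 5.2]
grip_width: 0.0395
gripper_force: 60.4
time_s: 28.58
position: [0.4901, -0.1541, 0.1225]
tool_rot: [[-0.787, 0.616, 0.004], [0.616, 0.787, -0.002], [-0.004, 0.001, -1.0]]
ft_force: [0.7, -0.0, -3.1]
grip_width: 0.0397
gripper_force: 60.9
m4 units [7.17 7.68 0.03]
yaw y 51.95 t 28.575
```

```bash
python3 -m pendant '[[[0.72,0.77,0],[0,0,0]],[[0.72,0.77,0],[0,0,0]],[[0.72,0.77,0],[0,0,0]],[[0.72,0.77,0],[0,0,0]],[[0.72,0.77,0],[0,0,0]],[[0.72,0.77,0],[0,0,0]],[[0.72,0.77,0],[0,0,0]],[[0.72,0.77,0],[0,0,0]]]'
python3 -m pendant '[[[0.72,0.76,0],[0,0,0]],[[0.68,0.76,0],[0,0,0]],[[0,0,0],[0,0,0]],[[0,0,0],[0,0,0]]]'
python3 go.py m4:0.0147
```

```text
time_s: 29.58
position: [0.4589, 0.1835, 0.1193]
tool_rot: [[-0.787, 0.616, -0.002], [0.616, 0.787, -0.0], [0.002, -0.002, -1.0]]
ft_force: [0.9, -0.2, -2.6]
grip_width: 0.0398
gripper_force: 61.1
time_s: 30.08
position: [0.4528, 0.2642, 0.1196]
tool_rot: [[-0.788, 0.616, -0.002], [0.616, 0.788, -0.001], [0.001, -0.002, -1.0]]
ft_force: [-0.4, -0.9, -2.5]
grip_width: 0.0397
gripper_force: 61.4
m4 units [-0.02  0.02  2.62]
yaw y 51.96 t 30.075
```

```bash
python3 -m pendant '[[[-0.01,0.01,0.8],[0,0,0]],[[0,0,0.8],[0,0,0]],[[0,0,0.6],[0,0,0]],[[0,0,0.3],[0,0,0]],[[0,0,0.08],[0,0,0]],[[0,0,0],[0,0,0]],[[0,0,0],[0,0,0]]]'
python3 go.py m4:0.0147
```

```text
time_s: 30.95
position: [0.4542, 0.2649, 0.0183]
tool_rot: [[-0.787, 0.616, 0.001], [0.616, 0.787, 0.0], [-0.001, 0.001, -1.0]]
ft_force: [-0.7, -0.4, -2.1]
grip_width: 0.04
gripper_force: 61.5
m4 units [ 0.01 -0.02  0.09]
yaw y 51.95 t 30.95
```

```bash
python3 -m pendant '[[[0.01,-0.01,0.05],[0,0,0]],[[0,0,0.04],[0,0,0]],[[0,0,0],[0,0,0]]]'
python3 -m pendant '[[[0,0,0],[0,0,0]],[[0,0,0],[0,0,0]],[[0,0,0],[0,0,0]],[[0,0,0],[0,0,0]]]' 0.72
python3 -m pendant '[[[0,0,-0.4],[0,0,0]],[[0,0,-0.8],[0,0,0]],[[0,0,-0.8],[0,0,0]],[[0,0,-0.8],[0,0,0]],[[0,0,-0.8],[0,0,0]],[[0,0,-0.8],[0,0,0]],[[0,0,0],[0,0,0]]]'
python3 -m pendant '[[[0.8,0,0],[0,0,0]],[[0.8,0,0],[0,0,0]],[[0.8,0,0],[0,0,0]],[[0.8,0,0],[0,0,0]],[[0.8,0,0],[0,0,0]],[[0.8,0,0],[0,0,0]],[[0,0,0],[0,0,0]],[[0,0,0],[0,0,0]]]'
python3 - <<'E'
from h import *
a=get_image("top");cv2.imwrite("pics/end.png",a["img"])
vv,uu=np.mgrid[0:420,0:560]
p=cv2.undistortPoints(np.stack([uu,vv],-1).reshape(-1,1,2).astype(float),np.array(a["camera_matrix"]),np.array(a["dist_coeffs"])).reshape(420,560,2)
W=np.concatenate([p,np.ones((420,560,1))],-1)*a["range_z"][...,None]@np.array(a["rotation"]).T+np.array(a["eye"])
for i,(t,h) in enumerate(zip([(.6191,.1346),(.564,.1776),(.509,.221),(.4536,.2645)],[.038,.044,.051,.058])):
    k=(abs(W[...,2]-h)<.006)&(np.hypot(W[...,0]-t[0],W[...,1]-t[1])<.034)
    if k.sum()<5: print(i+1,"hidden",k.sum()); continue
    c,r=cv2.minEnclosingCircle(W[k][:,:2].astype(np.float32)); print(i+1,k.sum(),"off mm",np.round((np.array(c)-t)*1000,1),"D",round(2*r,4),"z",round(float(np.median(W[k][:,2])),4))
E
```

```text
time_s: 31.32
position: [0.4533, 0.2648, 0.0147]
tool_rot: [[-0.788, 0.616, 0.001], [0.616, 0.788, 0.0], [-0.0, 0.0, -1.0]]
ft_force: [-3.2, -0.9, 6.5]
grip_width: 0.0398
gripper_force: 62.5
time_s: 31.82
position: [0.4533, 0.2647, 0.0139]
tool_rot: [[-0.787, 0.616, -0.0], [0.616, 0.787, 0.0], [0.0, -0.0, -1.0]]
ft_force: [-0.1, -0.7, -0.4]
grip_width: 0.0617
gripper_force: 0.0
time_s: 32.7
position: [0.454, 0.265, 0.192]
tool_rot: [[-0.787, 0.616, 0.004], [0.616, 0.787, 0.001], [-0.003, 0.004, -1.0]]
ft_force: [-0.3, -0.3, -1.1]
grip_width: 0.0613
gripper_force: 0.0
time_s: 33.7
position: [0.3023, 0.3827, 0.1893]
tool_rot: [[-0.787, 0.616, -0.001], [0.616, 0.787, -0.001], [0.0, -0.001, -1.0]]
ft_force: [-0.0, -0.2, 0.1]
grip_width: 0.0616
gripper_force: 0.0
1 51 off mm [-1.5  0. ] D 0.0198 z 0.0367
2 81 off mm [-1.6 -0.1] D 0.0272 z 0.0429
3 113 off mm [-1.3 -0. ] D 0.0341 z 0.0497
4 163 off mm [ 0.2 -1.9] D 0.0406 z 0.0569
```

View pics/end.png

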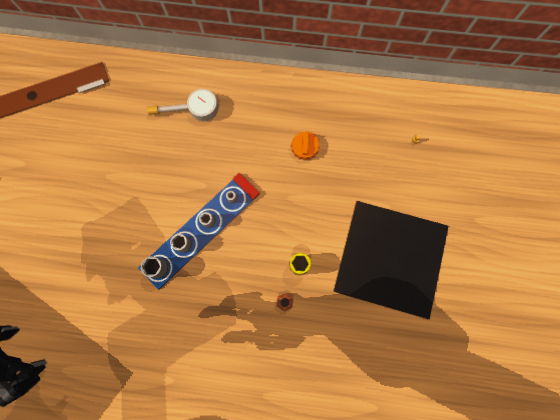

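The final picture shows the sockets on their rings, from small by the red block (231,196) to largest (152,266). Each is within 2 mm of its ring's centre, and the cap, nut and yellow socket have not moved.

```bash
python3 -c "
from rig import *
print(close_job())"
```

```text
the job is handed in; nothing more can be done
None
```

All four sockets stand upright on the rail in order of size, smallest at the red end, each measured within about 2 mm of its ring's centre. The gas cap and flywheel nut weren't moved, and the job was handed in at about 34 s; no verdict came back.

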